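# Drop the marbles into the jar with the release cup

## Task

The metal drop cup on the cork mat holds three marbles. Pick it up by its slanted handle and, keeping it upright, hold it in under the shelf over the white jar and press its release tab down on the jar's rim so that the hinged bottom swings open and all three marbles drop into the jar. Then stand the empty cup back on the middle of the cork mat, upright and let go, and leave the other goods as they are.

Things in the scene. Friction and masses are not known exactly. Their poses are not given: they have to be found in the camera images.
- cup_grip (a point): Grasp point on the drop cup's handle: a dark straight bar, 12 mm thick along the cup's y, 16 mm across, 70 mm long, that leaves the -x wall and slants up and outward (to -x) 35 degrees from vertical. The point is on the bar's axis, 20 mm short of its free end, 55 mm to -x of the cup's axis and 86 mm above its foot; the free end is 67 mm out, 104 mm up. Axes as cup_mid
- cup_mid (a point): Centre of the drop cup, 37.5 mm above its foot: bare metal square hopper, open on top, outer 52 x 52 mm, 75 mm tall, walls 3 mm, 0.2 to 0.35 kg with its load; it stands on its two side walls. Axes: z up, x level, from the handle through the cup (handle and tab both stick out to -x), y level
- cup_hinge (a point): Middle of the hinge of the cup's bottom, along the cup's y at its lower -x edge: 26 mm to -x of the cup's axis, 15.5 mm above the foot. Axes as cup_mid
- tab_tip (a point): Outer end of the release tab, a 3 mm plate 24 mm wide that is one piece with the hinged bottom and reaches 42 mm out to -x from the hinge, sloping 12 degrees down when shut (tip about 7 mm above the foot, below the handle). It turns with the bottom
- flap (a joint): The cup's hinged bottom, rad: 0 shut, 1.15 fully open (stop). Pushing the tab up relative to the cup (pressing the cup down with the tab on something) swings the bottom down by the same angle; a spring shuts it again. It takes 1 to 4 N at the tab. Above about 0.5 rad the marbles roll out; 0.7 to 1.0 rad is good
- marble1_center (a point): Centre of a green glass marble, 20 mm across, about 10 g; lies in the cup at the start
- marble2_center (a point): Centre of the second marble, alike
- marble3_center (a point): Centre of the third marble, alike
- jar_mouth (a point): Centre of the jar's mouth at rim height: round white open jar, fixed, 100 mm tall, 124 mm outside, 116 mm inside, rim 4 mm thick, under the shelf. The cup's body fits inside. With the cup's axis 13 mm short of the jar's (hinge 19 mm inside the rim, tab over it) the tab touches when the cup's foot is 10 mm below the rim; 20 mm lower the bottom is open 0.9 rad
- shelf_edge (a point): Middle of the lower front edge of the wooden board over the jar. x points level in under it, y along it. Board 390 mm long, 100 deep, 18 thick, underside 240 mm above the counter, low goods on it (to 310 mm). The jar's axis is 55 mm in from the edge, up to 60 mm to either side. Posts 180 mm to either side, 60 to 90 mm in; a crossbar 30 mm deep hangs below the board 84 to 96 mm in
- mat_top (a point): Centre of the top face of the cork mat that the cup stands on, 120 x 120 mm, 4 mm thick, fixed
- bottle: Bystander, to be left alone: amber bottle, 54 mm across, 185 mm tall, under the shelf beside the jar. Origin at the centre of its underside
- carton: Bystander, to be left alone: brown carton 70 x 28 x 120 mm, under the shelf on the jar's other side. Origin at the centre of its underside
- can: Bystander, to be left alone: can, 64 mm across, 100 mm tall, beside the cork mat. Origin at the centre of its underside
- paint_pot: Bystander, to be left alone: small pot, 36 mm across, 40 mm tall, beside the cork mat. Origin at the centre of its underside
- pen_cup: Bystander, to be left alone: white mug with pens, 80 mm across, about 150 mm tall over the pens. Origin at the centre of its underside
- pack: Bystander, to be left alone: flat paper pack 60 x 100 x 25 mm, lying near the robot. Origin at the centre of its underside

How it is judged:
By the outcome, as a careful person would: the job done as asked, in the order asked, and still so for the second after the job is handed in, with the robot touching nothing.
It also fails if it takes over 72 s, if anything falls off the work surface, if the arm or the gripper's body presses on something with over 40 N, if the wrist force passes 120 N, or if a joint passes its speed limit or range.

## Robot

A 6-joint arm with a two-finger parallel gripper is mounted at the origin on the work surface. World frame = base frame: x ahead of the robot, y to its left, z up, the work surface at z = 0. Lengths are in m, angles in rad, forces in N, time in s.
With the tool pointing down it reaches from about 0.275 to 0.725 m from the base axis. Payload 15.9 kg.
Tool frame: the origin (TCP) lies on the centre line of the jaws, within the pads' length; the fingertips stand 22 mm ahead of it and the grasp point (between the pads) lies 3 mm ahead of it (robot.tip_reach is the distance from the TCP to the fingertips, in m); z points along the fingers, y is the direction in which the jaws open and shut (so a half turn about z gives the same grasp; the last joint's range is limited). The gripper opens to 85 mm and grips with 20 to 120 N. Pads are 22 mm wide; open, the fingers measure 114 mm over their backs; the gripper's body (76 mm by 85 mm) begins 54 mm behind the grasp point. The pads swing forward as they close: fully open they stand 13 mm farther back than shut.
Start: joints at [-1.315, 0.213, -0.034, 1.323, 0, 1.571], TCP at [0.127, -0.484, 0.253] pointing down, gripper open.
Joint ranges: [-2.98, 2.98], [-0.74, 1.72], [-1.14, 1.35], [-2.1, 2.04], [-1.57, 1.44], [-3.14, 3.14]. Speed limits (rad/s): [1.89, 1.89, 2.39, 2.57, 3.14, 3.14].

## Interface

Orientations are given as a rotation vector (axis times angle).
In Python, from plant import robot, snapshot, get_calibration, order, look_for gives the robot as it stands.
- The arm moves only by the shell command python3 -m crank 'ROWS' [FORCE]. ROWS is JSON, a list that holds one entry, the list of rows, each a list of 7 numbers: the shift along the tool's x, y, z in mm, then the turn, a rotation vector about the tool's x, y, z in rad, then the opening, from 0 (shut) to 1 (fully open). A call has 1 to 12 rows; each row shifts and turns the commanded pose from where the row before left it, along the tool's axes as they then stand; what a row does not reach is not made up. A row lasts 1/8 s, in which the tool goes at most 62.5 mm and 10.7 degrees, less where a joint would pass 70% of its speed; a pose out of reach is approached as far as the arm can. A call with a gripper value outside its range is refused whole. The fingers move at their own pace and stop on an object; FORCE is the grip in N (left out, the last holds). Time passes only in rows, so rows that do not move let the fingers close. It gives the time, the measured TCP pose, the force and the opening at its end, in the units of the state.
- robot.get_obs(): the state, without advancing time (a new reading comes with each control period).
- snapshot(name): name is "scene" or "top" or "wrist"; returns the picture (400x640x3 uint8, blue, green, red); there is no depth.
- get_calibration(name): a dict with "camera_matrix" (3x3 intrinsics, pixels), "k1" (the pictures are not rectified: a ray, as slopes to the right and down, at radius r is drawn at 1 + k1 r^2 times it, then the intrinsics apply), "R" (3x3) and "t" (3): a world point X has camera coordinates R X + t; the wrist camera has in their place "hand_eye" (4x4, takes a point from camera to tool coordinates, whose origin is the TCP and whose axes are the flange's). Camera axes: x right, y down, z forward; pixel columns grow to the right and rows downward; lengths in m; the calibration is good to about 2 mm. A picture is of the moment at which its call begins: read the wrist's pose just before it. get_calibration takes no time and is no camera call.
- order.hand_in(): hands the job in, once; it reports no verdict.
Trained networks look in the newest picture that a camera, given by its name, has taken for a name from the list of things; names that differ only in an ending like _2 or _b are one class to them, and where a whole thing is asked for, a point or a joint stands for the part that bears it (a point fixed in the world has none). Each returns a list of dicts, best first, with "confidence" (0 to 1); they miss things now and then, are a little off and sometimes report something else, mostly with a low value. They report only what shows in the picture. A call takes as long as a camera call.
- look_for(label, camera): "pixel" ([row, column] in pixels, amid what is visible of it).
The state is a dict: "clock": time; "q": joint angles; "joint_vel": joint speeds; "joint_efforts": joint torques, N m; "position": TCP position; "tcp_rot": TCP orientation; "ft_force": force on the tool from outside, world axes, zero at the start; "torque": the same for the moment, N m; "grip_width": finger opening in m.
Only numpy, scipy, OpenCV 4.12 (cv2) and the standard library are available. Lean on these libraries where they do the work, as an engineer would, in place of code of your own. Each camera call takes 0.05 s, during which the arm holds its last target.

## Working session

There is one attempt and no reset: what is moved stays moved. The work goes in short steps, Python scripts to look and compute and a shell command to move; the robot and the scene stay as the last step left them, time stands still between calls to the robot, and variables do not carry over. Pictures are saved under pics/ and viewed, and the job is handed in when it is done.

```bash
ls; mkdir -p pics
python3 - <<'E'
from plant import robot, snapshot, get_calibration, order, look_for
import cv2,numpy as np
print(robot.get_obs())
for n in ["scene","top","wrist"]:
    im=snapshot(n); cv2.imwrite(f"pics/{n}0.png",im); print(n,get_calibration(n))
E
```

```text
pics
{'clock': 0.0, 'q': array([-1.31496954e+00,  2.13397868e-01, -3.50341215e-02,  1.32350161e+00,
       -2.21141769e-05,  1.57080214e+00]), 'joint_vel': array([ 0.0009952 ,  0.00103297, -0.00030407,  0.00233781, -0.00180441,
       -0.00233662]), 'joint_efforts': array([-3.92507762e-03, -6.86146474e+01,  4.87130606e+01,  1.68549089e-02,
       -3.83412589e-04,  1.55647791e-05]), 'position': array([ 0.12643908, -0.4834332 ,  0.25280522]), 'tcp_rot': array([-3.11481175e+00, -4.00604267e-01,  2.62249831e-04]), 'ft_force': array([-0.18657373,  0.60677194,  0.2210486 ]), 'torque': array([-0.00792434, -0.05991594,  0.04821579]), 'grip_width': 0.08566514114569897}
scene {'camera_matrix': array([[422.78788213,   0.        , 322.70253537],
       [  0.        , 422.78788213, 200.42951627],
       [  0.        ,   0.        ,   1.        ]]), 'k1': -0.07557216382159772, 'R': array([[ 0.26207603,  0.96504124, -0.00340004],
       [ 0.67328555, -0.18536581, -0.71576957],
       [-0.69137741,  0.18529684, -0.69832826]]), 't': array([-0.14817565, -0.27500704,  1.5136985 ])}
top {'camera_matrix'
[... 249 characters left out ...]
98746334,  0.01800554, -0.15681824],
       [ 0.15687489,  0.0017696 , -0.9876169 ]]), 't': array([-0.00451012,  0.60653037,  1.24439032])}
wrist {'camera_matrix': array([[336.93491764,   0.        , 322.24335382],
       [  0.        , 336.93491764, 199.25738337],
       [  0.        ,   0.        ,   1.        ]]), 'k1': -0.07137269004870114, 'hand_eye': array([[-1.56144780e-04, -9.63446369e-01, -2.67901232e-01,
         6.76326847e-02],
       [ 9.99999151e-01, -4.97087793e-04,  1.20482007e-03,
         2.08309480e-04],
       [-1.29394996e-03, -2.67900816e-01,  9.63445628e-01,
        -1.19647427e-01],
       [ 0.00000000e+00,  0.00000000e+00,  0.00000000e+00,
         1.00000000e+00]])}
```

View pics/scene0.png

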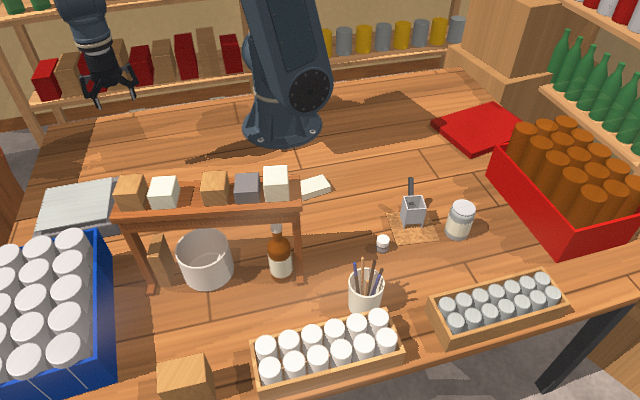

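View pics/top0.png

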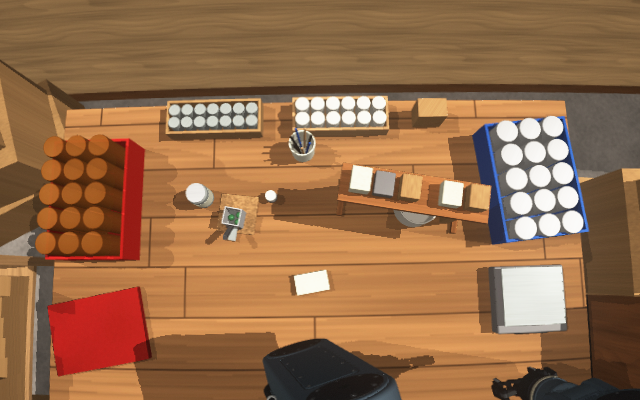

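View pics/wrist0.png

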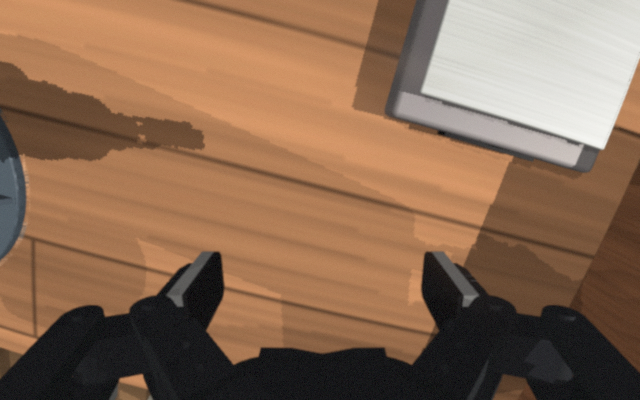

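Run:
```python
from plant import *
from plant import look_for
for n in ["scene","top"]:
  for l in ["cup_grip","cup_mid","tab_tip","jar_mouth","shelf_edge","mat_top","marble1_center","bottle","carton","can","paint_pot","pen_cup","pack","cup_hinge"]:
    print(n,l,[(np_[ "confidence"],np_["pixel"]) for np_ in look_for(l,n)[:3]])
from plant import robot
print(robot.get_obs()['clock'])
```

```text
scene cup_grip [(0.89, [206.8, 410.2])]
scene cup_mid [(0.87, [205.7, 410.9]), (0.7, [256.2, 279.9])]
scene tab_tip [(0.46, [209.8, 412.2])]
scene jar_mouth [(0.64, [257.1, 208.9])]
scene shelf_edge [(0.89, [203.5, 203.3])]
scene mat_top [(0.72, [227.3, 410.4])]
scene marble1_center []
scene bottle [(0.59, [257.7, 281.3])]
scene carton [(0.68, [263.0, 160.8])]
scene can [(0.65, [209.9, 412.9]), (0.61, [218.2, 461.3])]
scene paint_pot [(0.56, [243.1, 381.5]), (0.44, [256.2, 278.9])]
scene pen_cup [(0.86, [290.5, 362.6]), (0.4, [207.7, 413.1])]
scene pack [(0.58, [187.8, 316.7]), (0.37, [218.9, 460.8])]
scene cup_hinge [(0.73, [208.6, 409.8])]
top cup_grip [(0.97, [221.1, 228.9])]
top cup_mid [(0.86, [223.8, 229.7])]
top tab_tip [(0.45, [230.1, 230.6])]
top jar_mouth [(0.97, [215.7, 409.4])]
top shelf_edge [(0.85, [191.3, 414.7])]
top mat_top [(0.91, [209.4, 241.4])]
top marble1_center []
top bottle []
top carton []
top can []
top paint_pot [(0.55, [194.2, 272.5])]
top pen_cup [(0.6, [145.3, 301.3]), (0.47, [281.1, 313.2]), (0.34, [192.6, 416.1])]
top pack [(0.61, [281.1, 310.8])]
top cup_hinge [(0.85, [221.6, 230.4])]
1.55
```

```bash
cat > h.py <<'E'
import numpy as np, cv2
from scipy.spatial.transform import Rotation as Ro
from plant import robot, snapshot, get_calibration, order, look_for
def cam(name,obs=None):
    c=get_calibration(name); K=c["camera_matrix"];k1=c["k1"]
    if name=="wrist":
        T=np.eye(4);T[:3,:3]=Ro.from_rotvec(obs["tcp_rot"]).as_matrix();T[:3,3]=obs["position"]
        M=np.linalg.inv(T@c["hand_eye"]);return K,k1,M[:3,:3],M[:3,3]
    return K,k1,np.array(c["R"]),np.array(c["t"])
def proj(C,X):
    K,k1,R,t=C;X=np.atleast_2d(X);p=X@R.T+t;s=p[:,:2]/p[:,2:];r2=(s**2).sum(1,keepdims=True)
    s=s*(1+k1*r2);return s*[K[0,0],K[1,1]]+[K[0,2],K[1,2]]   # u,v (col,row)
def ray(C,uv):
    K,k1,R,t=C;d=(np.array(uv,float)-[K[0,2],K[1,2]])/[K[0,0],K[1,1]];s=d.copy()
    for _ in range(20): s=d/(1+k1*(s@s))
    v=R.T@np.array([s[0],s[1],1]);return -R.T@t,v/np.linalg.norm(v)
def onplane(C,uv,z):
    o,v=ray(C,uv);return o+v*(z-o[2])/v[2]
def tri(*rs):
    A=np.zeros((3,3));b=np.zeros(3)
    for o,v in rs:
        P=np.eye(3)-np.outer(v,v);A+=P;b+=P@o
    return np.linalg.solve(A,b)
E
python3 - <<'E'
from h import *
T=cv2.imread("pics/top0.png");S=cv2.imread("pics/scene0.png")
def crop(I,r,c,h,w,f): return cv2.resize(I[r:r+h,c:c+w],None,fx=f,fy=f,interpolation=cv2.INTER_CUBIC)
cv2.imwrite("pics/tcup.png",crop(T,170,175,90,120,6))
cv2.imwrite("pics/scup.png",crop(S,165,365,90,120,6))
cv2.imwrite("pics/tsh.png",crop(T,155,325,100,180,4))
cv2.imwrite("pics/ssh.png",crop(S,160,100,150,220,3))
E
```

```text
(no output)
```

View pics/tcup.png

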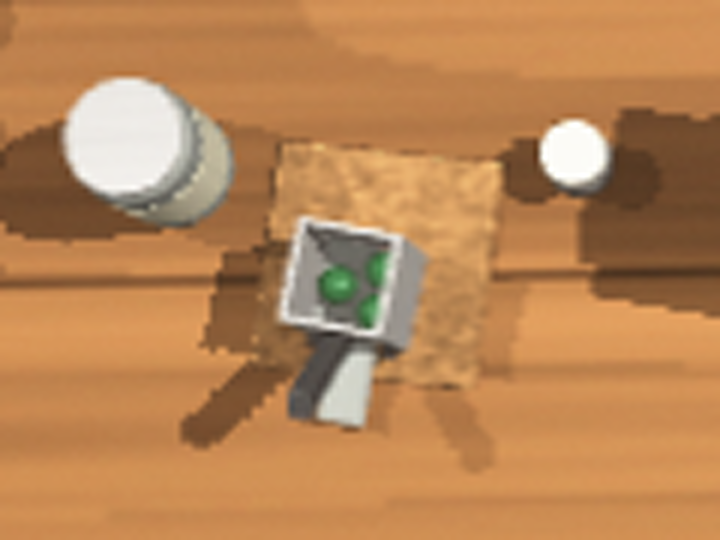

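View pics/scup.png

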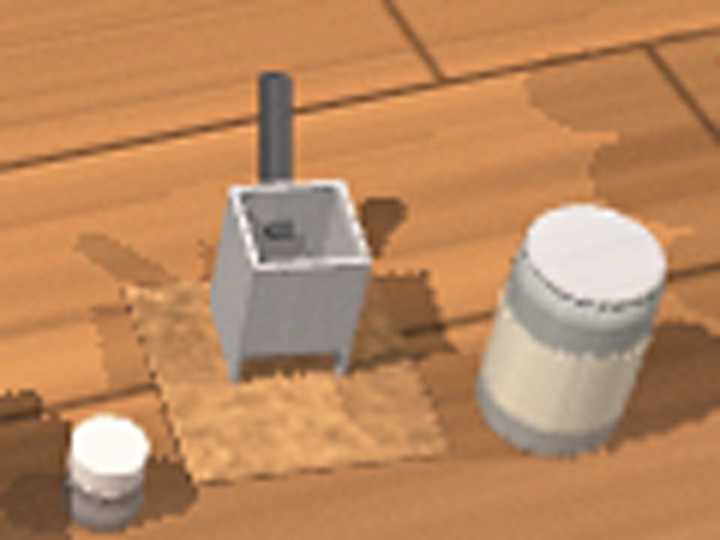

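View pics/tsh.png

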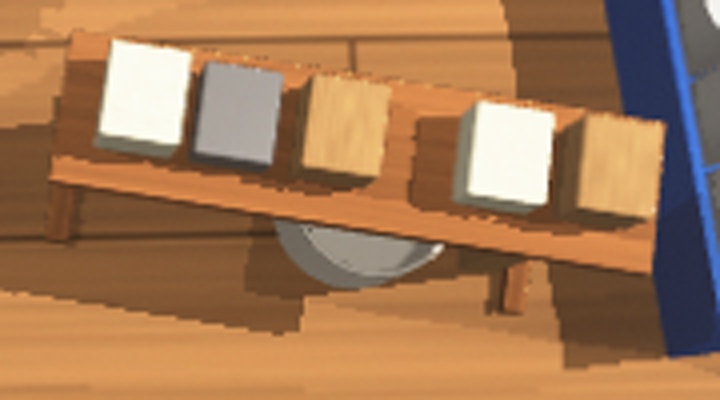

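View pics/ssh.png

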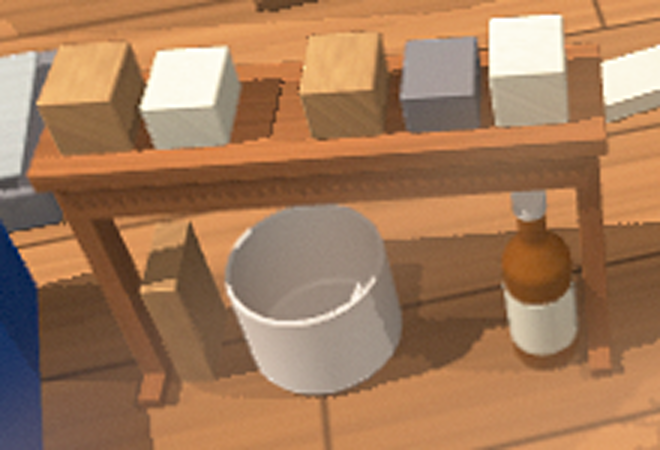

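```bash
cat > fit.py <<'E'
from h import *
from scipy.optimize import least_squares
CT=cam("top");CS=cam("scene")
z=lambda p,f,c,r:[(p[0]+.5)/f-.5+c,(p[1]+.5)/f-.5+r]
tc=lambda *p:z(p,6,175,170)
sc=lambda *p:z(p,6,365,165)
ts=lambda *p:z(p,4,325,155)
ss=lambda *p:z(p,3,100,160)
def R2(a): return np.array([[np.cos(a),-np.sin(a)],[np.sin(a),np.cos(a)]])
def place(p,L): # L Nx3 local (x,y,z)
    L=np.array(L,float); W=L.copy(); W[:,:2]=L[:,:2]@R2(p[2]).T+p[:2]; return W
def fit(obs,p0):
    f=lambda p: np.concatenate([(proj(C,place(p,[l]))[0]-uv) for C,l,uv in obs])
    s=least_squares(f,p0,loss="soft_l1"); return s.x,np.round(f(s.x).reshape(-1,2),1)
h=.026
cup=[(CT,(h,h,.079),tc(302,216)),(CT,(h,-h,.079),tc(408,236)),(CT,(-h,-h,.079),tc(382,338)),(CT,(-h,h,.079),tc(280,322)),
 (CS,(-h,-h,.079),sc(232,186)),(CS,(-h,h,.079),sc(345,182)),(CS,(h,h,.079),sc(370,265)),(CS,(h,-h,.079),sc(248,270)),
 (CS,(h,-h,.004),sc(235,380)),(CS,(h,h,.004),sc(343,375)),(CS,(-.067,0,.108),sc(276,76)),(CT,(-.067,0,.011),tc(342,427))]
m=.06
mat=[(CT,(m,m,.004),tc(280,142)),(CT,(m,-m,.004),tc(503,160)),(CT,(-m,-m,.004),tc(478,385)),
 (CS,(-m,-m,.004),sc(125,287)),(CS,(m,m,.004),sc(445,455)),(CS,(m,-m,.004),sc(198,483))]
sh=[(CT,(0,.195,.24),ts(50,183)),(CT,(0,-.195,.24),ts(651,273)),(CT,(.1,.195,.258),ts(72,30)),(CT,(.1,-.195,.258),ts(665,122)),
 (CS,(.1,.195,.24),ss(604,152)),(CS,(.1,-.195,.24),ss(33,187))]
if __name__=="__main__":
  for n,o,p0 in(("cup",cup,(.45,.2,0)),("mat",mat,(.45,.2,0)),("shelf",sh,(.45,-.25,-.15))):
    p,r=fit(o,p0); print(n,p.round(4),"deg",np.degrees(p[2]).round(1)); print(r.tolist())
E
python3 fit.py
```

```text
cup [ 0.5653  0.2505 -0.2034] deg -11.7
[[-0.3, -0.5], [-1.0, -0.6], [-0.4, -0.5], [-0.5, -1.1], [-0.8, -0.5], [-0.7, -0.7], [-0.3, -0.8], [0.4, -0.7], [-1.2, 0.3], [-0.4, 0.2], [-0.3, -0.8], [-0.4, -1.7]]
mat [ 0.5825  0.2474 -0.1139] deg -6.5
[[-0.2, -1.0], [0.0, -0.5], [-0.3, -0.1], [-0.7, -0.1], [1.0, -1.1], [-1.3, -0.3]]
shelf [ 0.5428 -0.2489 -0.1721] deg -9.9
[[-0.4, 0.8], [-1.8, 1.1], [0.1, -0.0], [0.9, -0.0], [0.5, 0.4], [-0.7, 1.8]]
```

```bash
cat > jar.py <<'E'
from fit import *
ps,_=fit(sh,(.45,-.25,-.15))
pts=[(CS,q) for q in (ss(226,283),ss(233,305),ss(250,319),ss(275,325),ss(310,324),ss(345,312),ss(372,290),ss(386,258))]
def res(c):
    th=np.linspace(0,2*np.pi,721);X=np.c_[c[0]+.062*np.cos(th),c[1]+.062*np.sin(th),0*th+.1]
    U=proj(CS,X)
    return [np.min(np.hypot(*(U-np.array(q)).T)) for C,q in pts]
s=least_squares(res,place(ps,[(.055,0,.1)])[0][:2]);c=s.x
print("jar",c,np.round(s.fun,2)); d=R2(ps[2]).T@(c-ps[:2]);print("in shelf frame",d)
for n,C,I,f,c0,r0,h_,w_ in(("s",CS,cv2.imread("pics/scene0.png"),3,100,160,150,220),("t",CT,cv2.imread("pics/top0.png"),4,325,155,100,180)):
    J=cv2.resize(I[r0:r0+h_,c0:c0+w_],None,fx=f,fy=f)
    th=np.linspace(0,2*np.pi,200)
    for r,zz,col in((.062,.1,(0,0,255)),(.058,.1,(0,255,255)),(.062,0,(255,0,0))):
        U=((proj(C,np.c_[c[0]+r*np.cos(th),c[1]+r*np.sin(th),0*th+zz])-[c0,r0]+.5)*f-.5).astype(int)
        cv2.polylines(J,[U],True,col,1)
    for a in [ [(0,.195,.24),(0,-.195,.24),(.1,-.195,.24),(.1,.195,.24),(0,.195,.24)]]:
        U=((proj(C,place(ps,a))-[c0,r0]+.5)*f-.5).astype(int);cv2.polylines(J,[U],True,(0,255,0),1)
    cv2.imwrite(f"pics/jar_{n}.png",J)
E
python3 jar.py
```

```text
jar [ 0.59382545 -0.29984107] [0.27 0.46 0.4  0.35 0.37 0.04 0.21 0.19]
in shelf frame [ 0.05904124 -0.04144884]
```

View pics/jar_s.png

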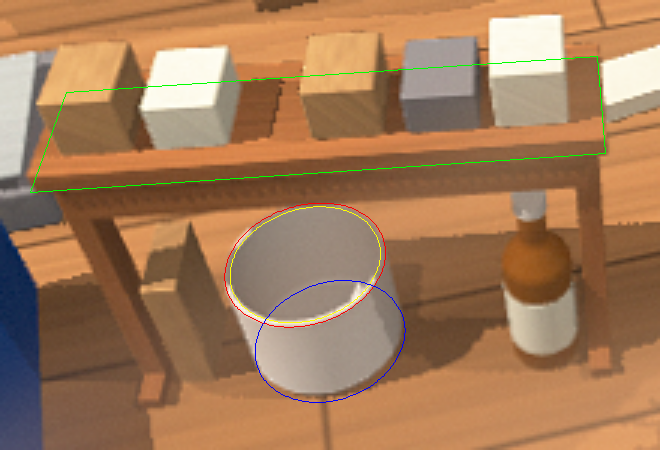

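View pics/jar_t.png

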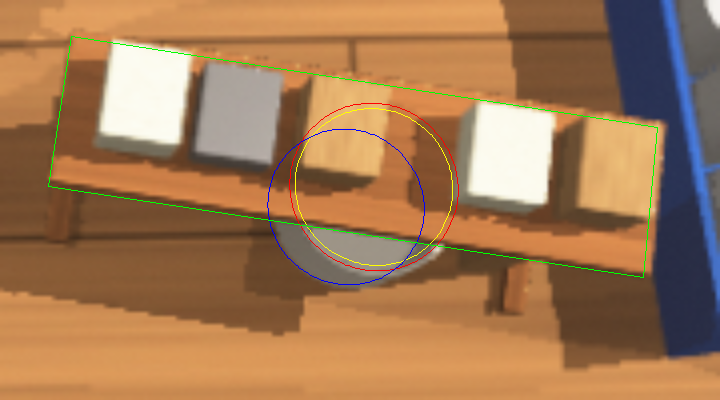

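```bash
python3 -m crank '[[[41,-39,-1,0,0,0,1],[41,-39,-1,0,0,0,1],[41,-39,-1,0,0,0,1],[41,-39,-1,0,0,0,1],[41,-39,-1,0,0,0,1],[41,-39,-1,0,0,0,1],[41,-39,-1,0,0,0,1],[41,-39,-1,0,0,0,1],[41,-39,-1,0,0,0,1],[41,-39,-1,0,0,0,1]]]' 100
python3 -m crank '[[[10,-55,0,0,0,0,1],[10,-55,0,0,0,0,1],[10,-55,0,0,0,0,1],[10,-55,0,0,0,0,1],[10,-55,0,0,0,0,1]]]'
cat > delta.py <<'E'
from h import *
def Rt(yaw,t):  # tool axes: tilt t (deg from down) toward heading yaw (deg)
    y,t=np.radians(yaw),np.radians(t);f=np.array([np.cos(y),np.sin(y),0]);l=np.array([-np.sin(y),np.cos(y),0]);u=np.array([0,0,1])
    return np.c_[f*np.cos(t)+u*np.sin(t),-l,f*np.sin(t)-u*np.cos(t)]
def delta(P,R):
    o=robot.get_obs();R0=Ro.from_rotvec(o["tcp_rot"]).as_matrix()
    print("t",round(o["clock"],2),"pos",o["position"].round(4),"q",o["q"].round(2),"grip",round(o["grip_width"],4),"F",o["ft_force"].round(1),"T",o["torque"].round(2))
    print("shift mm now-axes",(R0.T@(P-o["position"])*1e3).round(1),"after-turn axes",(R.T@(P-o["position"])*1e3).round(1),"turn",Ro.from_matrix(R0.T@R).as_rotvec().round(4))
E
python3 - <<'E'
from delta import *
R=Rt(-11.7,60);g=np.array([.5114,.2617,.09]);delta(g-.103*R[:,2],R)
E
```

```text
clock: 2.8
position: [0.4252, -0.0007, 0.2636]
tcp_rot: [3.116, 0.401, 0.001]
ft_force: [1.5, -0.9, 0.0]
grip_width: 0.0853
clock: 3.42
position: [0.4265, 0.1899, 0.2675]
tcp_rot: [-3.014, -0.567, 0.024]
ft_force: [0.1, -0.3, 0.5]
grip_width: 0.0854
t 3.42 pos [0.4265 0.1899 0.2675] q [ 0.37  0.14 -0.09  1.34  0.08  3.14] grip 0.0854 F [ 0.1 -0.3  0.5] T [-0.05 -0.06  0.06]
shift mm now-axes [ 30.6 -74.8 132. ] after-turn axes [-119.5  -87.5   45.1] turn [-0.3685  1.0397  0.4845]
```

```bash
python3 -m crank '[[[0,0,0,0,0,-0.184,1],[0,0,0,0,0,-0.184,1],[0,0,0,0,0,-0.184,1],[0,0,0,0,0,-0.184,1],[0,0,0,0,0,-0.184,1],[0,0,0,0,0,-0.184,1],[0,0,0,0,0,-0.184,1],[0,0,0,0,0,-0.184,1],[0,0,0,0,0,-0.184,1],[0,0,0,0,0,-0.184,1],[0,0,0,0,0,-0.184,1],[0,0,0,0,0,-0.184,1]]]'
python3 -m crank '[[[0,0,0,0,0,-0.184,1],[0,0,0,0,0,-0.184,1],[0,0,0,0,-0.1745,0,1],[0,0,0,0,-0.1745,0,1],[0,0,0,0,-0.1745,0,1],[0,0,0,0,-0.1745,0,1],[0,0,0,0,-0.1745,0,1],[0,0,0,0,-0.1745,0,1],[0,0,0,0,0,0,1]]]'
sed -i 's/return np.c_\[f\*np.cos(t)+u\*np.sin(t),-l,/return np.c_[-f*np.cos(t)-u*np.sin(t),l,/' delta.py
python3 - <<'E'
from delta import *
R=Rt(-11.7,60);g=np.array([.5114,.2617,.09]);delta(g-.103*R[:,2],R)
E
```

```text
clock: 4.92
position: [0.4266, 0.1889, 0.2675]
tcp_rot: [-0.85, -2.975, -0.091]
ft_force: [-0.0, 0.2, -0.2]
grip_width: 0.0855
clock: 6.05
position: [0.4246, 0.1885, 0.2648]
tcp_rot: [0.241, 2.124, -0.05]
ft_force: [0.5, 1.0, 0.2]
grip_width: 0.0853
t 6.05 pos [0.4246 0.1885 0.2648] q [ 0.9  -0.33 -0.94  0.3  -0.83  0.83] grip 0.0853 F [0.5 1.  0.2] T [ 0.12  0.72 -0.03]
shift mm now-axes [117.9  82.1  53.7] after-turn axes [116.3  89.3  45.1] turn [ 0.04   -0.0438 -0.0448]
```

```bash
python3 -m crank '[[[39,27,18,0,0,0,1],[39,27,18,0,0,0,1],[39,27,18,0,0,0,1],[0,0,0,0.04,-0.044,-0.045,1],[0,0,0,0,0,0,1]]]'
python3 - <<'E'
from delta import *
R=Rt(-11.7,60);g=np.array([.5114,.2617,.09]);delta(g-.103*R[:,2],R)
o=robot.get_obs();np.save("o1.npy",np.r_[o["position"],o["tcp_rot"]])
cv2.imwrite("pics/w1.png",snapshot("wrist"))
E
```

```text
clock: 6.68
position: [0.428, 0.2808, 0.1445]
tcp_rot: [0.218, 2.087, -0.123]
ft_force: [-0.8, -0.0, 0.0]
grip_width: 0.0851
t 6.67 pos [0.428  0.2808 0.1445] q [ 1.08  0.13 -0.92  0.06 -0.98  1.04] grip 0.0851 F [-0.8 -0.   0. ] T [ 0.2   0.72 -0.04]
shift mm now-axes [ 4.4 -1.8 -1.7] after-turn axes [ 4.4 -1.8 -1.7] turn [-0.0013 -0.0015 -0.0034]
```

View pics/w1.png

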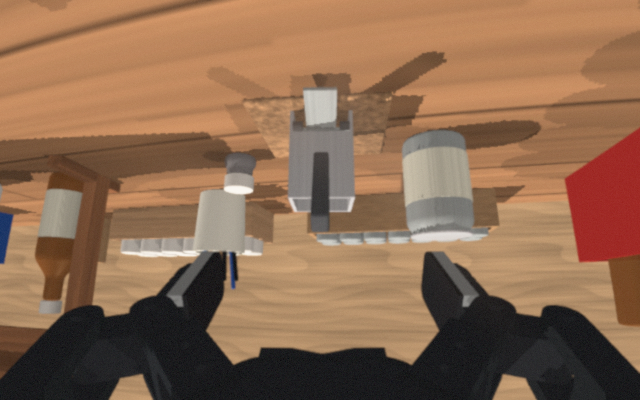

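Run:
```python
from fit import *
v=np.load("o1.npy");o={"position":v[:3],"tcp_rot":v[3:]};CW=cam("wrist",o)
I=cv2.imread("pics/w1.png");J=cv2.resize(I[75:245,255:385],None,fx=4,fy=4,interpolation=cv2.INTER_CUBIC)
p=fit(cup,(.45,.2,0))[0];h=.026
def dr(L,col,closed=True):
    U=((proj(CW,place(p,L))-[255,75]+.5)*4-.5).astype(int);cv2.polylines(J,[U],closed,col,1)
dr([(-h,-h,.079),(-h,h,.079),(h,h,.079),(h,-h,.079)],(0,0,255))
dr([(-h,-h,.004),(-h,h,.004),(-h,h,.079),(-h,-h,.079)],(255,0,0))
a=np.radians(35);b=np.array([-.067,0,.108]);e=b-.07*np.array([-np.sin(a),0,np.cos(a)])
dr([b,e],(0,255,255),False)
dr([(-.067,-.012,.011),(-.067,.012,.011)],(0,255,0),False)
cv2.imwrite("pics/w1o.png",J)
```

```text
(no output)
```

View pics/w1o.png

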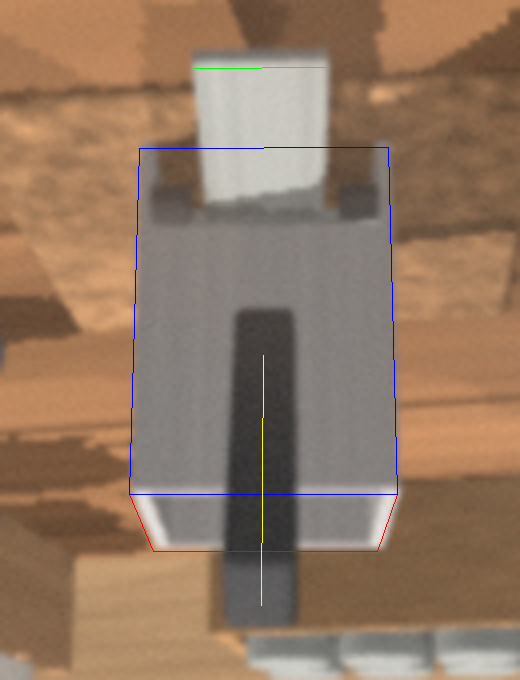

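```bash
python3 -m crank '[[[4.4,-1.8,0,0,0,0,1],[0,0,33,0,0,0,1],[0,0,33,0,0,0,1],[0,0,32,0,0,0,1],[0,0,0,0,0,0,1],[0,0,0,0,0,0,1]]]' 100
python3 - <<'E'
from delta import *
R=Rt(-11.7,60);g=np.array([.5114,.2617,.09]);delta(g-.003*R[:,2],R)
cv2.imwrite("pics/w2.png",snapshot("wrist"))
E
```

```text
clock: 7.48
position: [0.5077, 0.2605, 0.0929]
tcp_rot: [0.22, 2.083, -0.121]
ft_force: [0.4, -0.4, 0.2]
grip_width: 0.0852
t 7.47 pos [0.5077 0.2605 0.0929] q [ 0.88  0.3  -0.99 -0.4  -0.87  0.76] grip 0.0852 F [ 0.4 -0.4  0.2] T [ 0.1   0.78 -0.03]
shift mm now-axes [0.9 1.9 1.4] after-turn axes [0.9 1.9 1.4] turn [-0.001   0.0016 -0.0055]
```

View pics/w2.png

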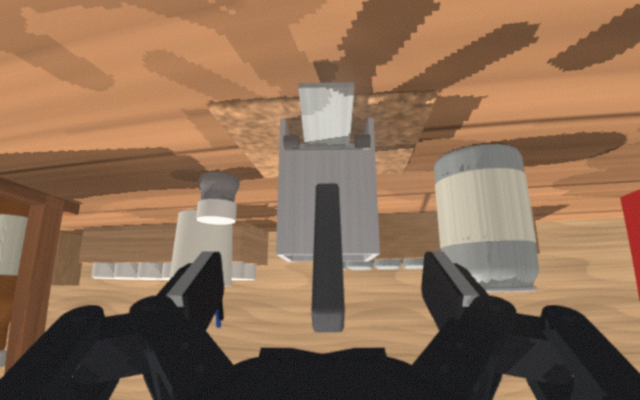

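```bash
python3 -m crank '[[[1,1.8,1,0,0,0,1],[0,0,0,0,0,0,1],[0,0,0,0,0,0,0],[0,0,0,0,0,0,0],[0,0,0,0,0,0,0],[0,0,0,0,0,0,0],[0,0,0,0,0,0,0],[0,0,0,0,0,0,0],[0,0,0,0,0,0,0],[0,0,0,0,0,0,0]]]' 100
python3 - <<'E'
from delta import *
R=Rt(-11.7,60);g=np.array([.5114,.2617,.09]);delta(g-.003*R[:,2],R)
E
```

```text
clock: 8.78
position: [0.5086, 0.2624, 0.0911]
tcp_rot: [0.219, 2.083, -0.122]
ft_force: [0.1, 0.8, 0.8]
grip_width: 0.0106
t 8.78 pos [0.5086 0.2624 0.0911] q [ 0.88  0.31 -0.98 -0.41 -0.87  0.76] grip 0.0106 F [0.1 0.8 0.8] T [ 0.06  0.51 -0.03]
shift mm now-axes [-0.5 -0.2  0. ] after-turn axes [-0.5 -0.2  0. ] turn [-0.0009  0.002  -0.0046]
```

```bash
python3 -m crank '[[[-8.7,0,-5,0,0,0,0],[-17.3,0,-10,0,0,0,0],[-26,0,-15,0,0,0,0],[-35,0,-20,0,0,0,0],[0,0,0,0,0,0,0]]]'
python3 - <<'E'
from delta import *
R=Rt(-9.9,60);P=np.array([.372,-.261,.202]);delta(P,R)
cv2.imwrite("pics/w3.png",snapshot("wrist"))
E
```

```text
clock: 9.4
position: [0.5092, 0.263, 0.1951]
tcp_rot: [0.221, 2.08, -0.117]
ft_force: [-0.2, 0.4, -3.3]
grip_width: 0.0108
t 9.4 pos [0.5092 0.263  0.1951] q [ 0.88  0.07 -0.87 -0.06 -0.87  0.76] grip 0.0108 F [-0.2  0.4 -3.3] T [0.29 1.33 0.02]
shift mm now-axes [   3.2 -541.   -28.7] after-turn axes [  16.6 -539.8  -42.5] turn [-0.0257  0.0046 -0.0244]
```

View pics/w3.png

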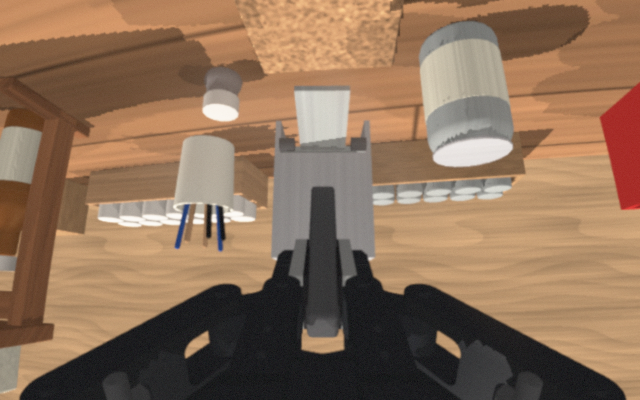

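```bash
python3 -m crank '[[[0,-20,-2.4,0,0,0,0],[0,-40,-2.4,0,0,0,0],[0,-48,-2.4,0,0,0,0],[0,-48,-2.4,0,0,0,0],[0,-48,-2.4,0,0,0,0],[0,-48,-2.4,0,0,0,0],[0,-48,-2.4,0,0,0,0],[0,-48,-2.4,0,0,0,0],[0,-48,-2.4,0,0,0,0],[0,-48,-2.4,0,0,0,0],[0,-40,-2.4,0,0,0,0],[0,-34,-2.4,0,0,0,0]]]'
python3 -m crank '[[[0,-22,0,0,0,0,0],[0,0,0,-0.0257,0.0046,-0.0244,0],[0,0,0,0,0,0,0]]]'
python3 - <<'E'
from delta import *
R=Rt(-9.9,60);P=np.array([.372,-.261,.202]);delta(P,R)
o=robot.get_obs();np.save("o2.npy",np.r_[o["position"],o["tcp_rot"]])
cv2.imwrite("pics/w4.png",snapshot("wrist"))
cv2.imwrite("pics/s4.png",snapshot("scene"))
E
```

```text
clock: 10.95
position: [0.4055, -0.1674, 0.2628]
tcp_rot: [0.253, 2.167, -0.154]
ft_force: [1.1, 0.9, -3.8]
grip_width: 0.0107
clock: 11.32
position: [0.4007, -0.1885, 0.263]
tcp_rot: [0.215, 2.177, -0.139]
ft_force: [0.1, -1.0, -2.8]
grip_width: 0.0107
t 11.32 pos [ 0.4007 -0.1885  0.263 ] q [-0.68 -0.6  -1.09  0.17  0.37 -0.3 ] grip 0.0107 F [ 0.1 -1.  -2.8] T [0.29 1.29 0.01]
shift mm now-axes [ 58.7 -75.6  25.3] after-turn axes [ 60.7 -76.3  16.9] turn [-0.0399 -0.0901 -0.0018]
```

View pics/w4.png

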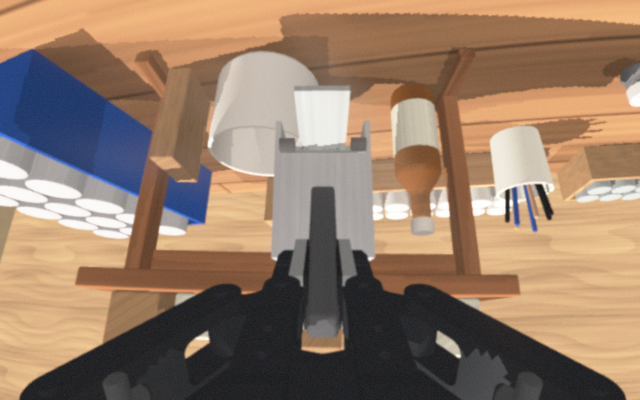

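View pics/s4.png

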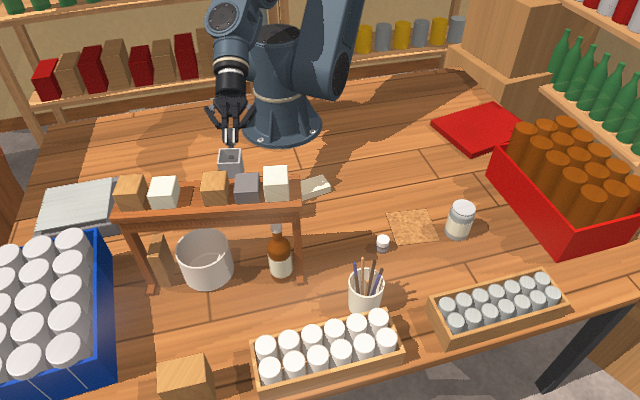

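Run:
```python
from delta import *
R=Rt(-9.9,60);P=np.array([.42,-.27,.202]);delta(P,R)
```

```text
t 11.43 pos [ 0.401  -0.1878  0.2636] q [-0.68 -0.6  -1.09  0.17  0.37 -0.3 ] grip 0.0105 F [-0.2  0.1 -3.2] T [ 0.32  1.25 -0.01]
shift mm now-axes [ 31.3 -75.3  65.2] after-turn axes [ 36.9 -77.7  59.2] turn [-0.0391 -0.0889 -0.0008]
```

```bash
python3 -m crank '[[[10,-10,22,0,0,0,0],[10,-10,22,0,0,0,0],[0,0,0,-0.0195,-0.0445,0,0],[0,0,0,-0.0195,-0.0445,0,0],[6,-28,8,0,0,0,0],[6,-28,8,0,0,0,0],[0,0,0,0,0,0,0]]]'
python3 - <<'E'
from delta import *
R=Rt(-9.9,60);P=np.array([.42,-.27,.202]);delta(P,R)
o=robot.get_obs();np.save("o2.npy",np.r_[o["position"],o["tcp_rot"]])
cv2.imwrite("pics/w5.png",snapshot("wrist"))
E
```

```text
clock: 12.3
position: [0.4246, -0.2808, 0.2215]
tcp_rot: [0.179, 2.112, -0.091]
ft_force: [0.4, 0.9, -2.5]
grip_width: 0.0106
t 12.3 pos [ 0.4246 -0.2808  0.2215] q [-0.94 -0.25 -1.09 -0.14  0.64 -0.46] grip 0.0106 F [ 0.4  0.9 -2.5] T [0.28 1.37 0.03]
shift mm now-axes [20.   9.8  4.8] after-turn axes [20.   9.8  4.2] turn [ 0.0104 -0.0243 -0.0019]
```

View pics/w5.png

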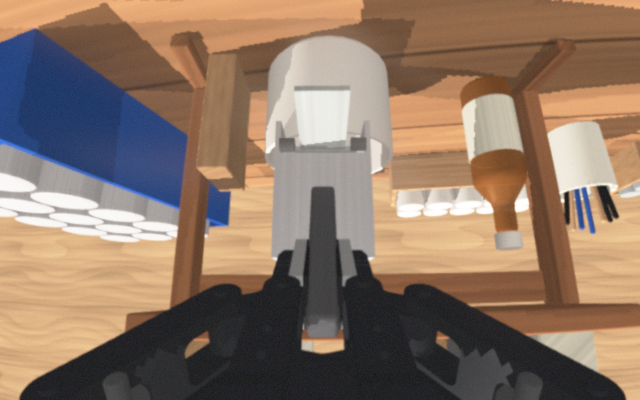

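```bash
cat > ov.py <<'E'
from fit import *
import sys
def ov(npy,png,out,jar,shelf=(.5428,-.2489,-.1721),r0=20,c0=200,hh=190,ww=250,f=3):
    v=np.load(npy);CW=cam("wrist",{"position":v[:3],"tcp_rot":v[3:]})
    I=cv2.imread(png);J=cv2.resize(I[r0:r0+hh,c0:c0+ww],None,fx=f,fy=f,interpolation=cv2.INTER_CUBIC)
    th=np.linspace(0,2*np.pi,200)
    for r,zz,col in((.062,.1,(0,0,255)),(.058,.1,(0,255,255)),(.062,0,(255,0,0))):
        U=((proj(CW,np.c_[jar[0]+r*np.cos(th),jar[1]+r*np.sin(th),0*th+zz])-[c0,r0]+.5)*f-.5).astype(int)
        cv2.polylines(J,[U],True,col,1)
    cv2.imwrite(out,J)
E
python3 -c "
from ov import ov
ov('o2.npy','pics/w5.png','pics/w5o.png',(.590,-.299))"
```

View pics/w5o.png

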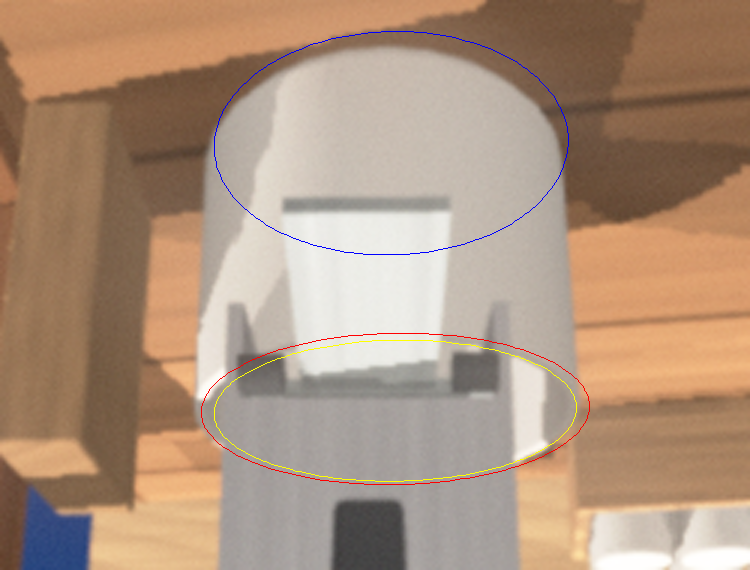

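Run:
```python
from delta import *
R=Rt(-9.9,60);P=np.array([.5237,-.2886,.202]);f=np.array([np.cos(.1728),-np.sin(.1728),0]);delta(P-.09*f,R);delta(P,R)
```

```text
t 12.35 pos [ 0.4246 -0.2799  0.2217] q [-0.94 -0.25 -1.09 -0.14  0.64 -0.46] grip 0.011 F [-0.5  1.3 -2.7] T [ 0.18  1.38 -0.03]
shift mm now-axes [12.1  8.2 18.2] after-turn axes [12.5  8.5 17.8] turn [ 0.011  -0.0241 -0.0017]
t 12.35 pos [ 0.4246 -0.2799  0.2217] q [-0.94 -0.25 -1.09 -0.14  0.64 -0.46] grip 0.011 F [-0.5  1.3 -2.7] T [ 0.18  1.38 -0.03]
shift mm now-axes [-34.8   7.5  95. ] after-turn axes [-32.5   8.5  95.7] turn [ 0.011  -0.0241 -0.0017]
```

```bash
python3 -m crank '[[[6,4.1,9.1,0,0,0,0],[6,4.1,9.1,0,0,0,0],[0,0,0,0.011,-0.0241,-0.0017,0],[0,0,0,0,0,0,0]]]'
python3 - <<'E'
from delta import *
R=Rt(-9.9,60);P=np.array([.5237,-.2886,.202]);f=np.array([np.cos(.1728),-np.sin(.1728),0]);delta(P-.09*f,R);delta(P,R)
o=robot.get_obs();np.save("o3.npy",np.r_[o["position"],o["tcp_rot"]])
cv2.imwrite("pics/w6.png",snapshot("wrist"))
from ov import ov
ov('o3.npy','pics/w6.png','pics/w6o.png',(.5935,-.3008))
E
```

```text
clock: 12.85
position: [0.4372, -0.2776, 0.2085]
tcp_rot: [0.176, 2.094, -0.1]
ft_force: [0.0, 0.0, -2.0]
grip_width: 0.0107
t 12.85 pos [ 0.4372 -0.2776  0.2085] q [-0.9  -0.2  -1.13 -0.27  0.62 -0.42] grip 0.0107 F [ 0.  0. -2.] T [0.28 1.39 0.05]
shift mm now-axes [7.  4.1 0.8] after-turn axes [7.  4.1 0.7] turn [ 0.0049 -0.005   0.0022]
t 12.85 pos [ 0.4372 -0.2776  0.2085] q [-0.9  -0.2  -1.13 -0.27  0.62 -0.42] grip 0.0107 F [ 0.  0. -2.] T [0.28 1.39 0.05]
shift mm now-axes [-38.4   3.6  78.5] after-turn axes [-38.    4.1  78.7] turn [ 0.0049 -0.005   0.0022]
```

View pics/w6o.png

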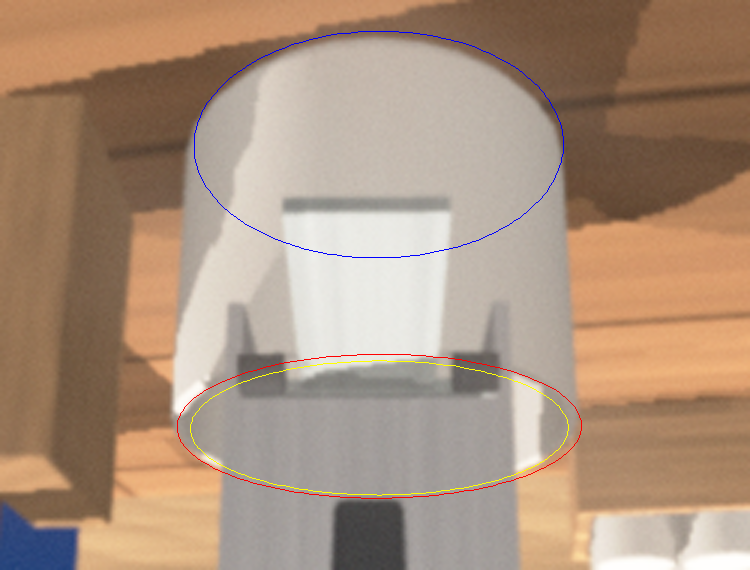

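```bash
python3 -m crank '[[[0,3.3,0,0.005,-0.005,0.002,0],[-7.5,0,15.9,0,0,0,0],[-7.5,0,15.9,0,0,0,0],[-8,0,15.9,0,0,0,0],[-8,0,15.9,0,0,0,0],[-7.5,0,15.9,0,0,0,0],[0,0,0,0,0,0,0],[0,0,0,0,0,0,0]]]'
python3 - <<'E'
from delta import *
R=Rt(-9.9,60);P=np.array([.5247,-.2894,.202]);delta(P,R)
o=robot.get_obs();np.save("o4.npy",np.r_[o["position"],o["tcp_rot"]])
cv2.imwrite("pics/w7.png",snapshot("wrist"))
S=snapshot("scene");cv2.imwrite("pics/s7.png",S)
cv2.imwrite("pics/s7c.png",cv2.resize(S[160:310,100:320],None,fx=3,fy=3,interpolation=cv2.INTER_CUBIC))
from ov import ov
ov('o4.npy','pics/w7.png','pics/w7o.png',(.595,-.3018))
E
```

```text
clock: 13.9
position: [0.5249, -0.2915, 0.2029]
tcp_rot: [0.181, 2.093, -0.101]
ft_force: [1.1, 0.1, -3.0]
grip_width: 0.0104
t 13.9 pos [ 0.5249 -0.2915  0.2029] q [-0.73 -0.02 -1.03 -0.41  0.48 -0.31] grip 0.0104 F [ 1.1  0.1 -3. ] T [0.25 1.37 0.04]
shift mm now-axes [ 1.1  2.  -0. ] after-turn axes [ 1.1  2.  -0.1] turn [ 0.0022 -0.0051 -0.0008]
```

View pics/w7o.png

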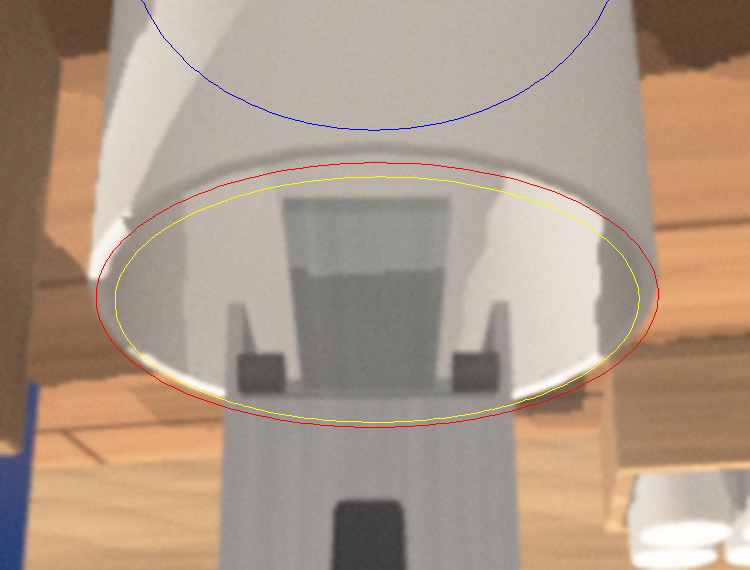

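View pics/s7c.png

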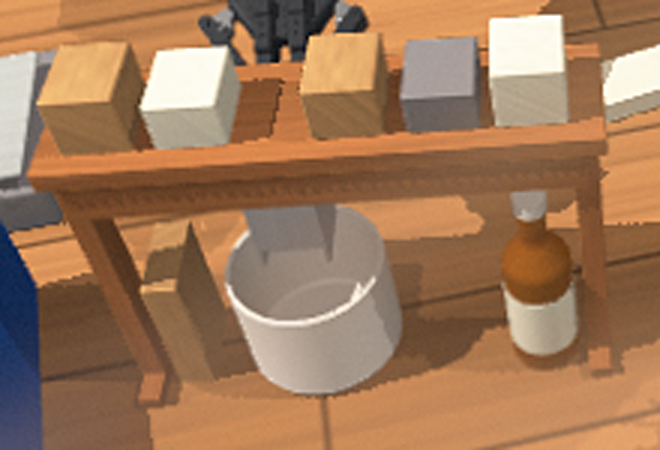

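```bash
cat > ov2.py <<'E'
from ov import *
def both(npy,w,s,jar,out):
    v=np.load(npy);CW=cam("wrist",{"position":v[:3],"tcp_rot":v[3:]})
    R=Ro.from_rotvec(v[3:]).as_matrix()
    # cup frame in tool: from nominal grasp (tilt 60)
    t=np.radians(60);Rc=np.c_[[-np.cos(t),0,np.sin(t)],[0,1,0],[-np.sin(t),0,-np.cos(t)]]
    W=lambda L: v[:3]+(R@Rc@((np.array(L,float)-[-.0579,.0,.0871]).T)).T
    h=.026;a=np.radians(12)
    sets=[([(-h,-h,0),(-h,h,0),(-h,h,.075),(-h,-h,.075)],(255,0,255)),([(h,-h,0),(h,h,0),(h,h,.075),(h,-h,.075)],(0,255,0)),
      ([(-.026,-.012,.0155),(-.026,.012,.0155),(-.026-.042*np.cos(a),.012,.0155-.042*np.sin(a)),(-.026-.042*np.cos(a),-.012,.0155-.042*np.sin(a))],(255,255,0))]
    th=np.linspace(0,2*np.pi,200)
    for C,png,c0,r0,ww,hh,f,nm in((CW,w,180,0,270,200,2.9,"w"),(CS,s,100,160,220,150,3,"s")):
        I=cv2.imread(png);J=cv2.resize(I[r0:r0+hh,c0:c0+ww],None,fx=f,fy=f,interpolation=cv2.INTER_CUBIC)
        T=lambda X:((proj(C,X)-[c0,r0]+.5)*f-.5).astype(int)
        for r,col in((.062,(0,0,255)),(.058,(0,255,255))): cv2.polylines(J,[T(np.c_[jar[0]+r*np.cos(th),jar[1]+r*np.sin(th),0*th+.1])],True,col,1)
        for L,col in sets: cv2.polylines(J,[T(W(L))],True,col,1)
        cv2.imwrite(f"pics/{out}_{nm}.png",J)
    print("cup axis foot",W([(0,0,0)])[0],"up",(R@Rc)[:,2])
E
python3 -c "
from ov2 import *
both('o4.npy','pics/w7.png','pics/s7.png',(.5938,-.2998),'b7')"
```

```text
cup axis foot [ 0.58158581 -0.30116292  0.11554544] up [ 0.00474333 -0.00261405  0.99998533]
```

View pics/b7_w.png

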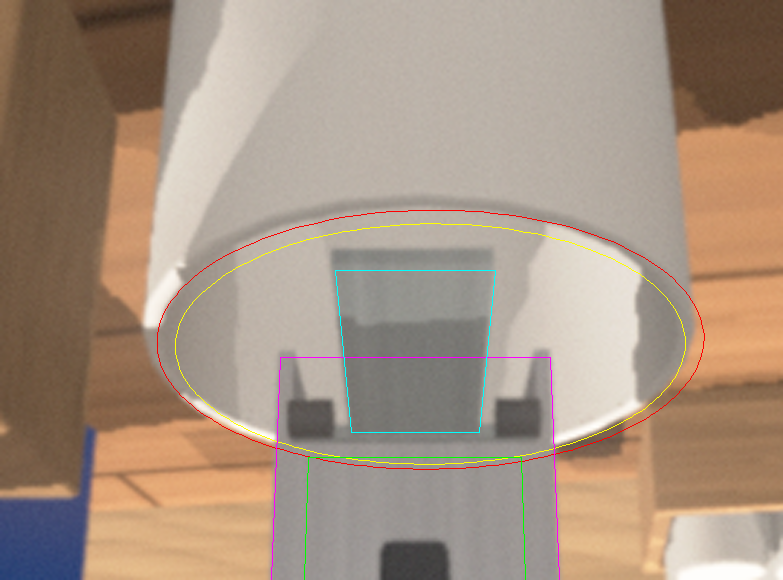

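View pics/b7_s.png

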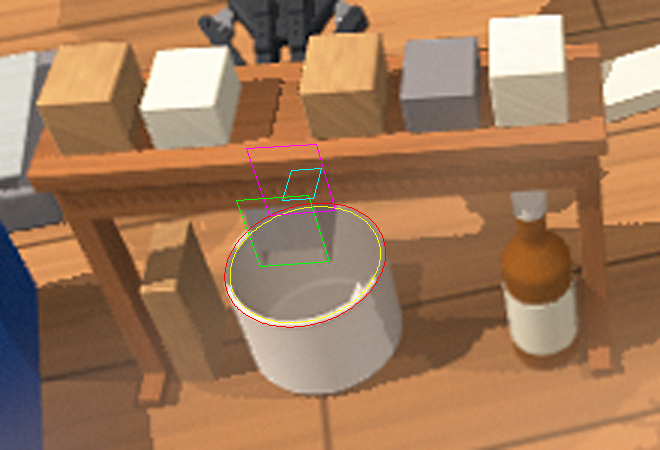

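```bash
python3 -m crank '[[[9.5,0,5.5,0,0,0,0],[9.5,0,5.5,0,0,0,0],[0,0,0,0,0,0,0]]]'; python3 -m crank '[[[4.3,0,2.5,0,0,0,0],[0,0,0,0,0,0,0]]]';python3 -m crank '[[[4.3,0,2.5,0,0,0,0],[0,0,0,0,0,0,0]]]'
python3 - <<'E'
from delta import *
R=Rt(-9.9,60);P=np.array([.5247,-.2905,.157]);delta(P,R)
o=robot.get_obs();np.save("o5.npy",np.r_[o["position"],o["tcp_rot"]])
cv2.imwrite("pics/w8.png",snapshot("wrist"))
cv2.imwrite("pics/s8.png",snapshot("scene"))
from ov2 import *
both('o5.npy','pics/w8.png','pics/s8.png',(.594,-.3025),'b8')
E
```

```text
clock: 14.38
position: [0.5245, -0.2915, 0.1805]
tcp_rot: [0.182, 2.094, -0.101]
ft_force: [-0.3, 0.5, -3.2]
grip_width: 0.0108
clock: 14.62
position: [0.5252, -0.2919, 0.1767]
tcp_rot: [0.181, 2.092, -0.102]
ft_force: [-0.1, 0.9, -2.6]
grip_width: 0.0106
clock: 14.88
position: [0.5252, -0.2918, 0.1713]
tcp_rot: [0.181, 2.093, -0.102]
ft_force: [0.7, -1.0, -1.9]
grip_width: 0.0108
t 14.88 pos [ 0.5252 -0.2918  0.1713] q [-0.73  0.07 -1.08 -0.54  0.48 -0.31] grip 0.0108 F [ 0.7 -1.  -1.9] T [ 0.1   1.01 -0.05]
shift mm now-axes [12.7  1.1  6.6] after-turn axes [12.7  1.2  6.6] turn [ 0.0018 -0.0044 -0.0005]
cup axis foot [ 0.58184457 -0.30146248  0.08394895] up [ 0.00411353 -0.00202796  0.99998948]
```

View pics/b8_w.png

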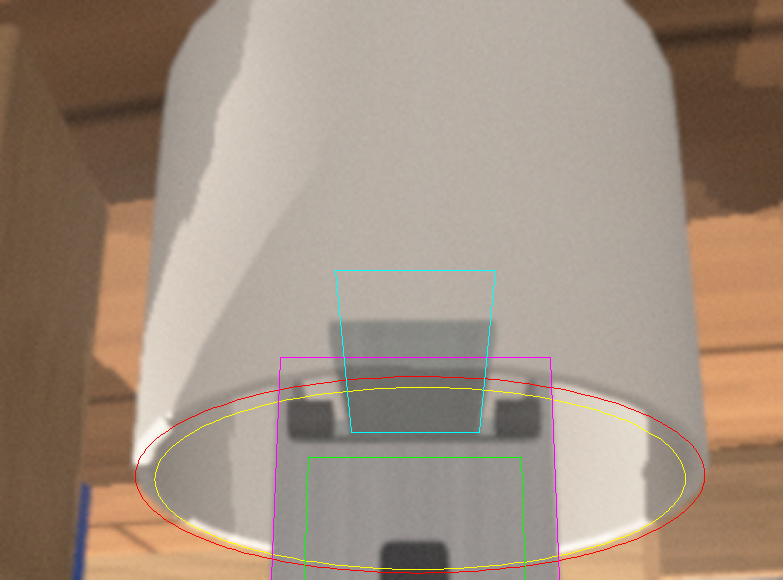

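View pics/b8_s.png

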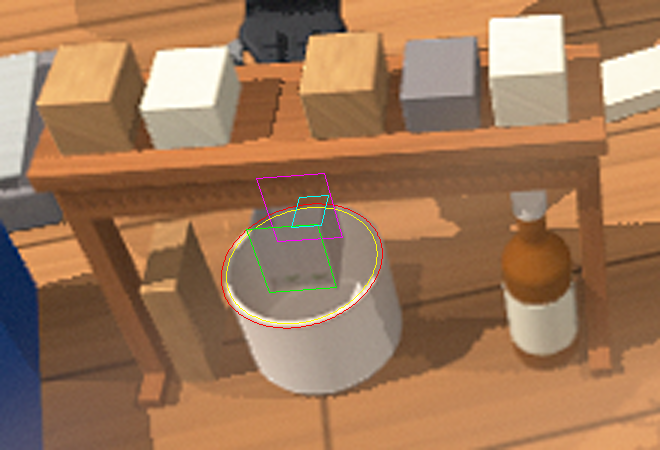

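```bash
python3 -m crank '[[[4.3,0,2.5,0,0,0,0],[4.3,0,2.5,0,0,0,0],[0,0,0,0,0,0,0]]]'; python3 -m crank '[[[3,0,1.8,0,0,0,0],[0,0,0,0,0,0,0],[0,0,0,0,0,0,0],[0,0,0,0,0,0,0]]]'
python3 - <<'E'
from delta import *
R=Rt(-9.9,60);P=np.array([.5247,-.2905,.157]);delta(P,R)
o=robot.get_obs();np.save("o5.npy",np.r_[o["position"],o["tcp_rot"]])
cv2.imwrite("pics/w9.png",snapshot("wrist"))
cv2.imwrite("pics/s9.png",snapshot("scene"))
from ov2 import *
both('o5.npy','pics/w9.png','pics/s9.png',(.594,-.3025),'b9')
E
```

```text
clock: 15.35
position: [0.5251, -0.2917, 0.161]
tcp_rot: [0.181, 2.093, -0.102]
ft_force: [2.9, -1.0, -1.2]
grip_width: 0.0108
clock: 15.85
position: [0.5253, -0.2918, 0.1582]
tcp_rot: [0.181, 2.092, -0.102]
ft_force: [2.2, -0.3, -1.0]
grip_width: 0.0104
t 15.85 pos [ 0.5253 -0.2918  0.1582] q [-0.73  0.1  -1.09 -0.59  0.48 -0.31] grip 0.0104 F [ 2.2 -0.3 -1. ] T [ 0.04  0.66 -0.06]
shift mm now-axes [ 1.4  1.2 -0.1] after-turn axes [ 1.4  1.2 -0.1] turn [ 0.0018 -0.0041 -0.0003]
cup axis foot [ 0.58197224 -0.3015117   0.07087418] up [ 0.00382969 -0.00184994  0.99999096]
```

View pics/b9_w.png

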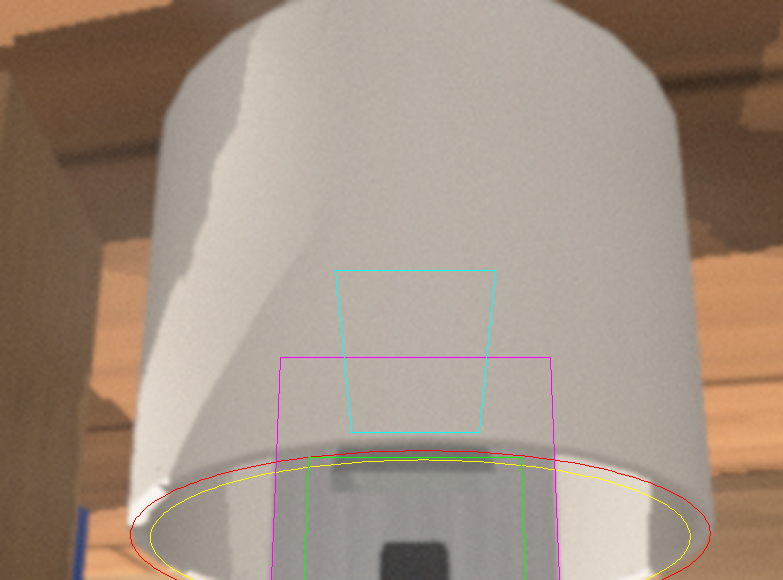

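View pics/b9_s.png

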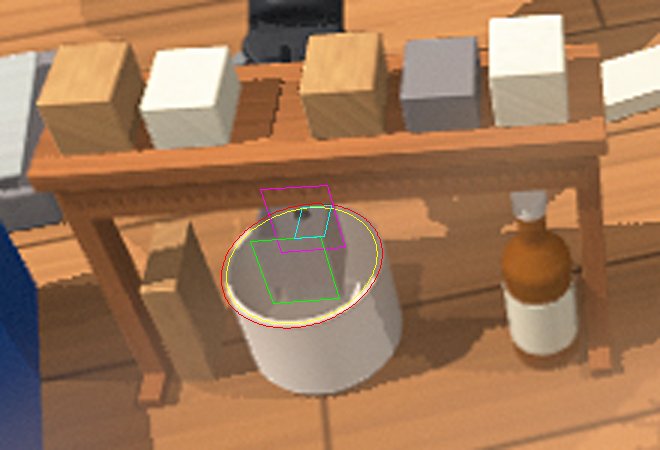

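```bash
python3 -m crank '[[[1.5,0,0.9,0,0,0,0],[0,0,0,0,0,0,0],[0,0,0,0,0,0,0],[0,2,0,0,0,0,0],[0,-4,0,0,0,0,0],[0,2,0,0,0,0,0],[0,0,0,0,0,0,0],[0,0,0,0,0,0,0]]]'
python3 - <<'E'
from delta import *
S=snapshot("scene");cv2.imwrite("pics/s10.png",cv2.resize(S[200:310,160:300],None,fx=5,fy=5,interpolation=cv2.INTER_CUBIC))
print(look_for("marble1_center","scene"))
o=robot.get_obs();print(o["position"],o["ft_force"],o["torque"])
E
```

```text
clock: 16.95
position: [0.5252, -0.2918, 0.1563]
tcp_rot: [0.181, 2.093, -0.102]
ft_force: [1.3, -2.5, -0.2]
grip_width: 0.0108
[]
[ 0.52520184 -0.29177786  0.15631723] [ 1.41623479 -1.9227783  -0.5281337 ] [-0.11248789  0.77985361 -0.25051515]
```

View pics/s10.png

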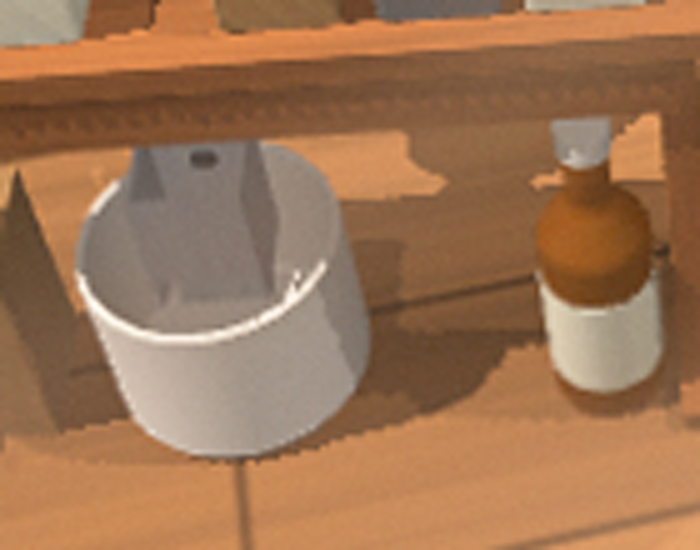

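```bash
python3 -m crank '[[[-8.7,0,-5,0,0,0,0],[-8.7,0,-5,0,0,0,0],[-8.7,0,-5,0,0,0,0],[-8.7,0,-5,0,0,0,0],[-6,0,-3.5,0,0,0,0],[0,0,0,0,0,0,0],[0,0,0,0,0,0,0]]]'
python3 - <<'E'
from delta import *
R=Rt(-9.9,60);P=np.array([.435,-.274,.208]);delta(P,R)
S=snapshot("scene");cv2.imwrite("pics/s11.png",cv2.resize(S[200:310,160:300],None,fx=5,fy=5,interpolation=cv2.INTER_CUBIC))
cv2.imwrite("pics/w11.png",snapshot("wrist"))
E
```

```text
clock: 17.92
position: [0.5252, -0.2917, 0.2028]
tcp_rot: [0.181, 2.093, -0.101]
ft_force: [-0.0, 0.5, -2.4]
grip_width: 0.0107
t 17.93 pos [ 0.5252 -0.2917  0.2028] q [-0.73 -0.02 -1.03 -0.41  0.48 -0.31] grip 0.0107 F [-0.   0.5 -2.4] T [0.24 1.27 0.08]
shift mm now-axes [ 41.9   2.  -82. ] after-turn axes [ 41.4   1.9 -82.2] turn [ 0.002  -0.005  -0.0008]
```

View pics/s11.png

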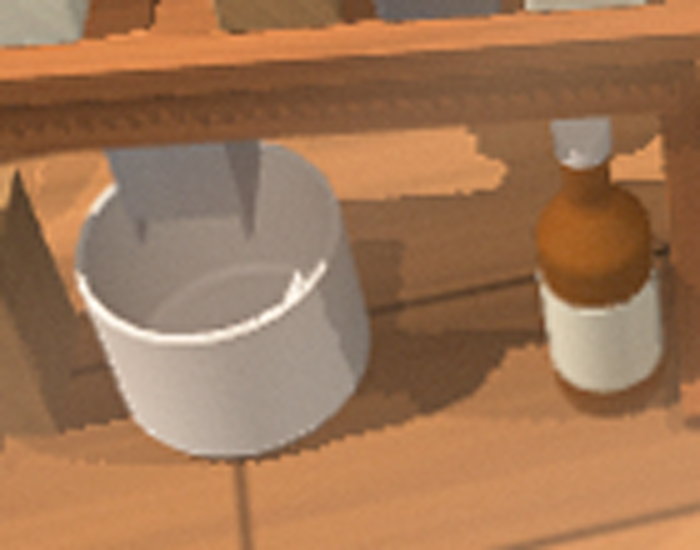

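View pics/w11.png

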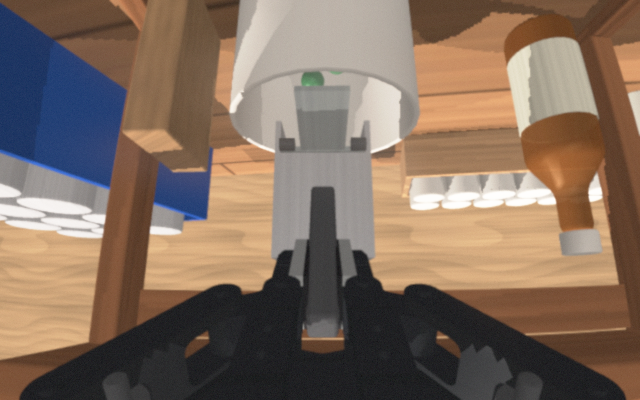

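The wrist picture shows green marbles down in the jar at about (312,78) and (337,70). I'll back out and check that the cup is empty.

```bash
python3 -m crank '[[[8,0,-16,0,0,0,0],[8,0,-16,0,0,0,0],[8,0,-16,0,0,0,0],[8,0,-16,0,0,0,0],[8,0,-16,0,0,0,0],[0,0,0,0,0,0,0],[0,0,0,0,0,0,0]]]'
python3 - <<'E'
from delta import *
R=Rt(-9.9,60);P=np.array([.435,-.18,.24]);delta(P,R)
S=snapshot("scene");T=snapshot("top")
U=proj(cam("top"),[[.50,-.29,.19]])[0].astype(int);V=proj(cam("scene"),[[.50,-.29,.19]])[0].astype(int)
A=cv2.resize(T[U[1]-40:U[1]+40,U[0]-50:U[0]+50],None,fx=4,fy=4,interpolation=cv2.INTER_CUBIC)
B=cv2.resize(S[V[1]-40:V[1]+40,V[0]-50:V[0]+50],None,fx=4,fy=4,interpolation=cv2.INTER_CUBIC)
cv2.imwrite("pics/12.png",np.hstack([A,B]))
cv2.imwrite("pics/w12.png",snapshot("wrist"))
E
```

```text
clock: 18.9
position: [0.4374, -0.2771, 0.2096]
tcp_rot: [0.181, 2.093, -0.102]
ft_force: [0.2, 0.1, -3.4]
grip_width: 0.0106
t 18.9 pos [ 0.4374 -0.2771  0.2096] q [-0.9  -0.2  -1.14 -0.27  0.61 -0.42] grip 0.0106 F [ 0.2  0.1 -3.4] T [ 0.24  1.32 -0.  ]
shift mm now-axes [-16.6  95.3 -31.6] after-turn axes [-16.8  95.2 -31.7] turn [ 0.0017 -0.0049 -0.0007]
```

View pics/12.png

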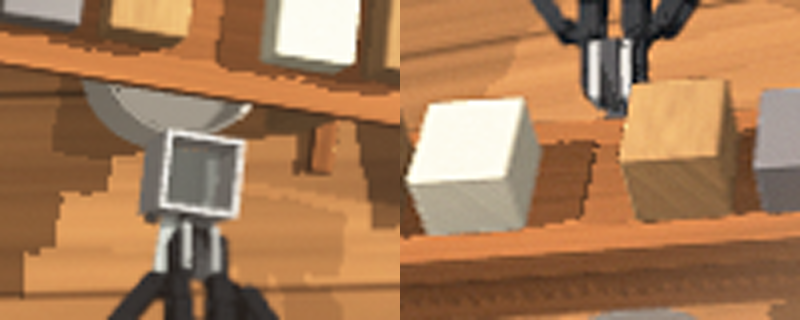

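View pics/w12.png

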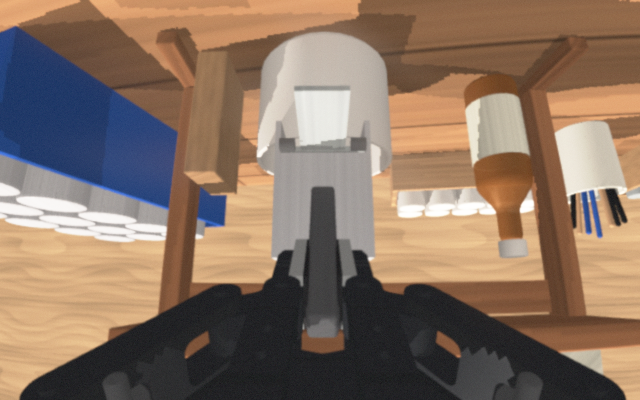

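Run:
```python
from delta import *
R=Rt(-9.9,60);delta(np.array([.46,.0,.21]),R);delta(np.array([.47,.2575,.19]),R)
```

```text
t 19.05 pos [ 0.4377 -0.2768  0.2092] q [-0.89 -0.2  -1.13 -0.27  0.61 -0.42] grip 0.0107 F [-0.5 -0.3 -2.6] T [0.23 1.28 0.01]
shift mm now-axes [ 12.4 276.5 -21.8] after-turn axes [ 12.1 276.5 -22.6] turn [ 0.0028 -0.0057 -0.0007]
t 19.05 pos [ 0.4377 -0.2768  0.2092] q [-0.89 -0.2  -1.13 -0.27  0.61 -0.42] grip 0.0107 F [-0.5 -0.3 -2.6] T [0.23 1.28 0.01]
shift mm now-axes [ 47.3 531.9 -40.6] after-turn axes [ 46.6 531.9 -42.4] turn [ 0.0028 -0.0057 -0.0007]
```

```bash
python3 -m crank '[[[-1.2,46.5,2.1,0,0,0,0],[-1.2,46.5,2.1,0,0,0,0],[-1.2,46.5,2.1,0,0,0,0],[-1.2,46.5,2.1,0,0,0,0],[-1.2,46.5,2.1,0,0,0,0],[-5,27,9,0,0,0,0],[-5,27,9,0,0,0,0],[0,0,0,0,0,0,0]]]'
python3 - <<'E'
from delta import *
R=Rt(-9.9,60);delta(np.array([.52,.0,.21]),R);delta(np.array([.47,.2575,.19]),R)
E
```

```text
clock: 20.05
position: [0.5314, -0.0203, 0.2414]
tcp_rot: [0.171, 2.142, -0.079]
ft_force: [-0.3, 1.0, -2.8]
grip_width: 0.0108
t 20.05 pos [ 0.5314 -0.0203  0.2414] q [ 0.05 -0.33 -1.09 -0.18 -0.17  0.12] grip 0.0108 F [-0.3  1.  -2.8] T [0.18 1.24 0.04]
shift mm now-axes [34.3 18.   5.2] after-turn axes [34.6 18.   3. ] turn [ 0.0215 -0.0538  0.0017]
t 20.05 pos [ 0.5314 -0.0203  0.2414] q [ 0.05 -0.33 -1.09 -0.18 -0.17  0.12] grip 0.0108 F [-0.3  1.  -2.8] T [0.18 1.24 0.04]
shift mm now-axes [101.5 264.6 -56.9] after-turn axes [ 98.6 263.1 -68. ] turn [ 0.0215 -0.0538  0.0017]
```

```bash
python3 -m crank '[[[8,44,-2,0,0,0,0],[16,44,-8,0,0,0,0],[18,44,-12,0,0,0,0],[18,44,-12,0,0,0,0],[18,44,-12,0,0,0,0],[18,44,-12,0.0215,-0.0538,0.0017,0],[0,0,0,0,0,0,0],[0,0,0,0,0,0,0]]]'
python3 - <<'E'
from delta import *
R=Rt(-9.9,60);delta(np.array([.5255,.2575,.15]),R)
E
```

```text
clock: 21.05
position: [0.4724, 0.254, 0.195]
tcp_rot: [0.184, 2.088, -0.108]
ft_force: [1.2, -0.5, -3.2]
grip_width: 0.0106
t 21.05 pos [0.4724 0.254  0.195 ] q [ 0.93  0.   -0.94 -0.02 -0.89  0.79] grip 0.0106 F [ 1.2 -0.5 -3.2] T [ 0.2   1.26 -0.05]
shift mm now-axes [13.1 12.8 67.2] after-turn axes [13.1 12.5 67.2] turn [-0.0035 -0.0003 -0.0006]
```

```bash
python3 -m crank '[[[3.3,3.2,16.8,0,0,0,0],[3.3,3.2,16.8,0,0,0,0],[3.3,3.2,16.8,0,0,0,0],[3.3,3.2,16.8,-0.0035,0,0,0],[0,0,0,0,0,0,0],[0,0,0,0,0,0,0]]]'
python3 - <<'E'
from delta import *
R=Rt(-9.9,60);delta(np.array([.5255,.2575,.0935]),R)
o=robot.get_obs();np.save("o6.npy",np.r_[o["position"],o["tcp_rot"]])
cv2.imwrite("pics/w13.png",snapshot("wrist"));S=snapshot("scene");cv2.imwrite("pics/s13.png",S)
from ov2 import *
m=fit(mat,(.45,.2,0))[0]
both('o6.npy','pics/w13.png','pics/s13.png',(.594,-.3025),'b13')
C=cam("wrist",o);J=cv2.imread("pics/w13.png")
h=.06;cv2.polylines(J,[proj(C,place(m,[(-h,-h,.004),(-h,h,.004),(h,h,.004),(h,-h,.004)])).astype(int)],True,(0,0,255),1)
cv2.imwrite("pics/w13m.png",J)
print("can",onplane(CT,tc(185,185),0))
E
```

```text
clock: 21.8
position: [0.5257, 0.2568, 0.1512]
tcp_rot: [0.185, 2.087, -0.104]
ft_force: [-0.4, 0.1, -2.0]
grip_width: 0.0107
t 21.8 pos [0.5257 0.2568 0.1512] q [ 0.83  0.16 -0.95 -0.29 -0.82  0.67] grip 0.0107 F [-0.4  0.1 -2. ] T [ 0.25  1.23 -0.  ]
shift mm now-axes [50.1  0.5 28.5] after-turn axes [50.1  0.6 28.5] turn [-0.0012  0.001  -0.0029]
cup axis foot [0.58286709 0.24685365 0.06411109] up [-0.00132123 -0.00172866  0.99999763]
can [0.62426225 0.35083776 0.        ]
```

View pics/w13m.png

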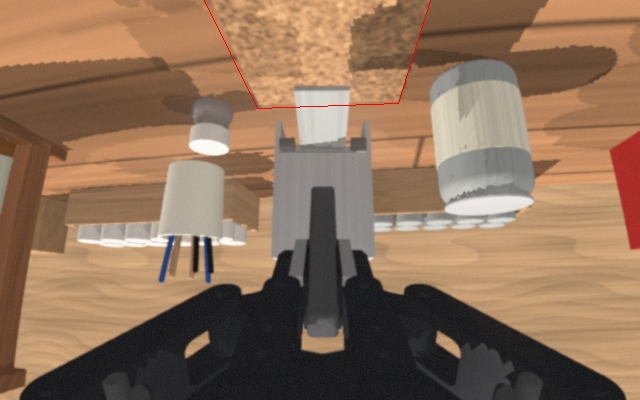

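View pics/s13.png

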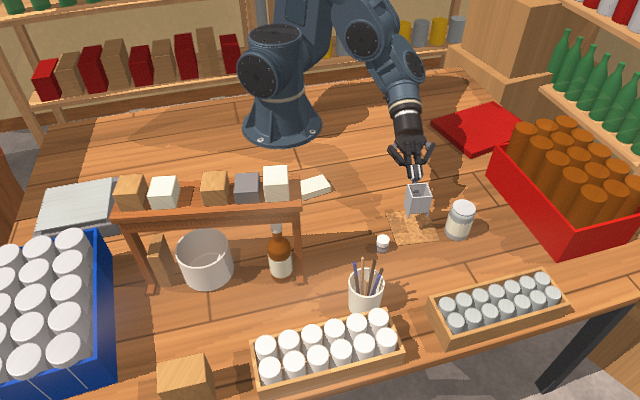

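```bash
python3 -m crank '[[[17,0.2,9.6,0,0,0,0],[17,0.2,9.6,0,0,0,0],[12,0.2,7,0,0,0,0],[4,0,2.3,0,0,0,0],[0,0,0,0,0,0,0],[0,0,0,0,0,0,0]]]'
python3 - <<'E'
from delta import *
R=Rt(-9.9,60);delta(np.array([.5255,.2575,.0911]),R)
E
```

```text
clock: 22.65
position: [0.5257, 0.259, 0.0939]
tcp_rot: [0.183, 2.086, -0.102]
ft_force: [-0.4, 0.4, -1.9]
grip_width: 0.0108
t 22.65 pos [0.5257 0.259  0.0939] q [ 0.83  0.31 -1.   -0.49 -0.82  0.67] grip 0.0108 F [-0.4  0.4 -1.9] T [ 0.24  1.28 -0.  ]
shift mm now-axes [ 2.4 -1.5  1.4] after-turn axes [ 2.4 -1.5  1.4] turn [ 0.0005  0.0016 -0.0027]
```

```bash
python3 -m crank '[[[1.3,-1.5,0.7,0,0,0,0],[0,0,0,0,0,0,0]]]';python3 -m crank '[[[1,0,0.6,0,0,0,0],[0,0,0,0,0,0,0],[0,0,0,0,0,0,0]]]'
python3 - <<'E'
from delta import *
R=Rt(-9.9,60);delta(np.array([.5255,.2575,.0911]),R)
E
```

```text
clock: 22.9
position: [0.5252, 0.2571, 0.0918]
tcp_rot: [0.183, 2.087, -0.103]
ft_force: [-0.4, 0.1, -2.5]
grip_width: 0.0106
clock: 23.28
position: [0.5256, 0.2573, 0.0911]
tcp_rot: [0.184, 2.086, -0.103]
ft_force: [-3.5, -0.2, 4.8]
grip_width: 0.0108
t 23.27 pos [0.5256 0.2573 0.0911] q [ 0.83  0.32 -1.01 -0.51 -0.82  0.67] grip 0.0108 F [-3.5 -0.2  4.8] T [-0.09  0.34 -0.34]
shift mm now-axes [ 0.1  0.2 -0.1] after-turn axes [ 0.1  0.2 -0.1] turn [-0.0002  0.0024 -0.0029]
```

```bash
python3 -m crank '[[[-0.3,0,-0.2,0,0,0,0],[0,0,0,0,0,0,0.2],[0,0,0,0,0,0,0.4],[0,0,0,0,0,0,0.6],[0,0,0,0,0,0,0.6],[0,0,0,0,0,0,0.6],[0,0,0,0,0,0,0.6]]]'
python3 - <<'E'
from delta import *
R=Rt(-9.9,60);delta(np.array([.5255,.2575,.0911]),R)
cv2.imwrite("pics/w14.png",snapshot("wrist"))
E
```

```text
clock: 24.15
position: [0.5252, 0.2572, 0.0908]
tcp_rot: [0.183, 2.087, -0.103]
ft_force: [0.4, 0.3, -0.1]
grip_width: 0.0512
t 24.15 pos [0.5252 0.2572 0.0908] q [ 0.83  0.32 -1.01 -0.51 -0.82  0.67] grip 0.0512 F [ 0.4  0.3 -0.1] T [0.11 0.73 0.02]
shift mm now-axes [-0.4  0.3  0.1] after-turn axes [-0.4  0.3  0.1] turn [ 0.0001  0.001  -0.0019]
```

View pics/w14.png

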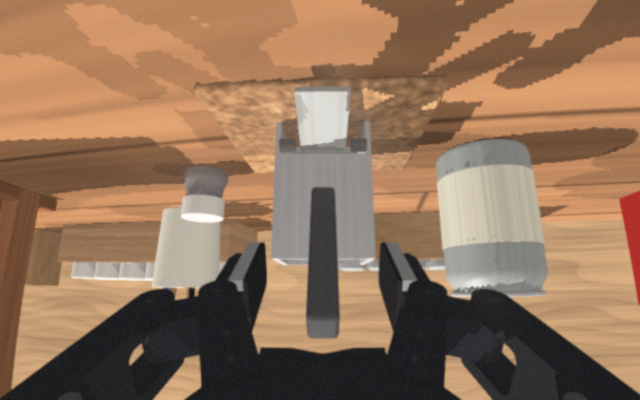

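Released; the cup is standing with the handle free between the jaws. Backing off along the tool axis.

```bash
python3 -m crank '[[[0,0,-15,0,0,0,0.6],[0,0,-25,0,0,0,0.6],[0,0,-30,0,0,0,0.6],[0,0,-30,0,0,0,0.6],[-20,0,-20,0,0,0,0.6],[0,0,0,0,0,0,0.6],[0,0,0,0,0,0,0.6]]]'
python3 - <<'E'
from delta import *
from fit import *
o=robot.get_obs();print(o["clock"],o["position"],o["ft_force"].round(1))
S=snapshot("scene");T=snapshot("top");cv2.imwrite("pics/sF.png",S);cv2.imwrite("pics/tF.png",T)
A=cv2.resize(T[170:260,175:295],None,fx=3.3,fy=3.3,interpolation=cv2.INTER_CUBIC)
B=cv2.resize(S[165:255,365:485],None,fx=3.3,fy=3.3,interpolation=cv2.INTER_CUBIC)
cv2.imwrite("pics/F.png",np.hstack([A,B]))
cv2.imwrite("pics/wF.png",snapshot("wrist"))
C=cam("wrist",o);J=cv2.imread("pics/wF.png")
m=fit(mat,(.45,.2,0))[0];h=.06
cv2.polylines(J,[proj(C,place(m,[(-h,-h,.004),(-h,h,.004),(h,h,.004),(h,-h,.004)])).astype(int)],True,(0,0,255),1)
m=np.r_[m[:2],np.radians(-9.9)];h=.026
cv2.polylines(J,[proj(C,place(m,[(-h,-h,.079),(-h,h,.079),(h,h,.079),(h,-h,.079)])).astype(int)],True,(255,0,0),1)
cv2.imwrite("pics/wFo.png",J)
E
```

```text
clock: 25.08
position: [0.4326, 0.2732, 0.1677]
tcp_rot: [0.183, 2.087, -0.103]
ft_force: [0.8, -0.8, -0.6]
grip_width: 0.0513
25.075 [0.43263744 0.27322471 0.16768869] [ 0.8 -0.8 -0.6]
```

View pics/F.png

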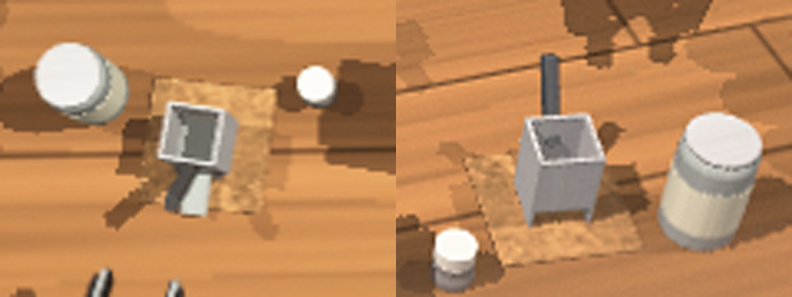

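View pics/wFo.png

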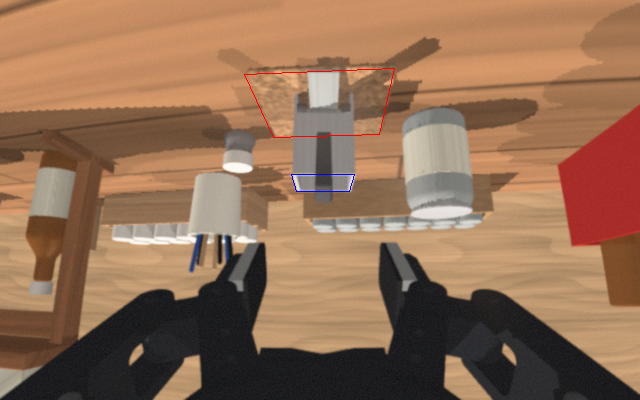

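View pics/sF.png

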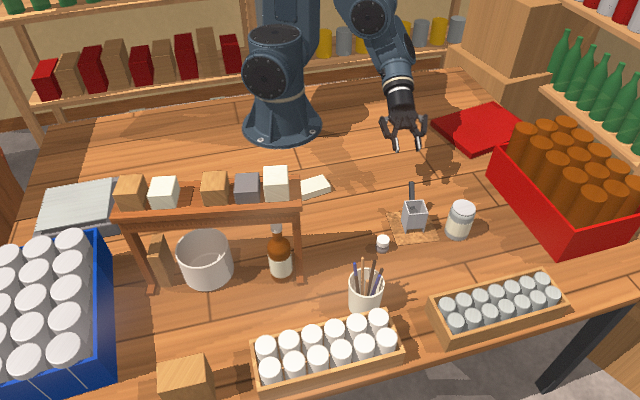

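Run:
```python
from plant import order
print(order.hand_in())
```

```text
the job is handed in; nothing more can be done
None
```

The job is done and handed in at about 25 s. I carried the cup by its handle under the shelf, pressed the tab on the jar's rim until the bottom opened (foot about 30 mm below the rim), and let the marbles drop. The cup then went back on the mat, let go, with the gripper about 12 cm clear.

- **Cup on the mat:** it stands upright, matching the mat-centre outline to about a pixel in the last wrist picture, and the top and scene pictures show it empty.
- **Marbles:** I saw only two in the jar, since the wall and tab hid the rest. The third I inferred from the empty cup and none lying anywhere in view. The force readings were too noisy to confirm it, and the network found no marbles in the jar.
- **Other goods:** everything in view looks unmoved in the final scene picture. I judged that by eye and did not measure it.
- **Jar position:** the cameras disagreed by about 5 mm, so I used a middle value, and the tab met the rim as planned.
- **Joint 3:** it came close to the end of its range on the way to and from the jar. The cup tipped up to about 5 degrees for a moment on the way there and about 3 degrees on the way back; no marbles spilled.

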